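Feed a bar into the guarded marking press and hold it at the stop

ROBOT

A 6-joint arm with a two-finger parallel gripper is mounted at the origin on a cart in front of the work surface, level with it; the furniture and walls round the work are solid. World frame = base frame: x ahead of the robot, y to its left, z up, the work surface at z = 0. Lengths are in m, angles in rad, forces in N, time in s.
With the tool pointing down it reaches from about 0.3 to 0.875 m from the base axis. Payload 4.2 kg.
Tool frame: the origin (TCP) lies between the finger pads; the fingertips stand 17 mm ahead of it and the grasp point (between the pads) lies 2 mm behind it; z points along the fingers, y is the line along which they close (so a half turn about z gives the same grasp; the last joint's range is limited). The gripper opens to 85 mm and grips with 20 to 120 N. Pads are 22 mm wide; open, the fingers measure 114 mm over their backs; the gripper's body (76 mm by 85 mm) begins 54 mm behind the grasp point. The pads swing forward as they close: fully open they stand 13 mm farther back than shut.
Start: joints at [-1.362, 0.32, 1.565, -0, 1.257, -0.02], TCP at [0.13, -0.56, 0.248] pointing down, gripper open.
Joint ranges: [-3.11, 3.11], [-0.84, 2.01], [0.21, 2.61], [-1.34, 4.49], [0.05, 2.63], [-2.56, 2.56]. Speed limits (rad/s): [2.57, 2.57, 3.14, 3.14, 3.14, 3.14].

INTERFACE

Orientations are given as a 3x3 rotation matrix whose columns are the frame's x, y, z axes.
In Python, from station import manip gives the robot as it stands.
- The arm moves only by the tool jog_arm, never from a script. Its argument "rows" is a list of rows, each an object with "grip": the closure, from 0 (fully open) to 1 (shut); "travel": the shift along the tool's x, y, z scaled (see below), a list of three; "dr": the turn, a rotation vector about the tool's x, y, z scaled (see below), a list of three. A call has 1 to 10 rows; each row is the pose to reach, as a shift and turn from the pose commanded when the call began, along the tool's axes at that moment, turning the shorter way round; what a row does not reach only later rows make up. The controller multiplies each number of a shift by 200 mm and each number of a turn by 360 degrees. A row lasts 1/12 s, in which the tool goes at most 41.7 mm and 7.16 degrees, less where a joint would pass 70% of its speed; a pose out of reach is approached as far as the arm can. A call with a number of a shift or a turn outside -1 to 1 is refused whole. A call with a gripper value outside its range is refused whole. The fingers move at their own pace and stop on an object; the grip force is fixed at half the most. Time passes only in rows, so rows that repeat a pose let the fingers close. It gives the time, the measured TCP pose, the force, the opening and the grip force at its end, in the units of the state.
- manip.read_state(): the state, without advancing time (a new reading comes with each control period).
- manip.capture(name): name is "scene" or "top" or "wrist"; returns a dict with "frame" (420x560x3 uint8, red, green, blue), "depth" (420x560 float32, m along the optical axis (not along the pixel's ray), 0 where there is no reading), "K" (3x3 intrinsics, pixels), "k1" (the pictures are not rectified: a ray, as slopes to the right and down, at radius r is drawn at 1 + k1 r^2 times it, then the intrinsics apply), "extrinsics" (4x4, takes a point from camera to world coordinates); the wrist camera has in their place "hand_eye" (4x4, takes a point from camera to tool coordinates, whose origin is the TCP and whose axes are the flange's). Camera axes: x right, y down, z forward; pixel columns grow to the right and rows downward; lengths in m; the calibration is good to about 2 mm. A picture is of the moment at which its call begins: read the wrist's pose just before it.
- manip.hand_in(): hands the job in; it is judged then, once.
Trained networks look in a picture, given as the dict that the camera call returned (one of the last four; its "shot" number tells which), for a name from the list of things; names that differ only in an ending like _2 or _b are one class to them, and where a whole thing is asked for, a point or a joint stands for the part that bears it (a point fixed in the world has none). Each returns a list of dicts, best first, with "score" (0 to 1); they miss things now and then, are a little off and sometimes report something else, mostly with a low value. They report only what shows in the picture. A call takes as long as a camera call. They do not tell look-alikes from the thing itself.
- manip.spot_in(picture, target): "bbox" ([centre column, centre row, width, height] in pixels, round what is visible of it).
- manip.masks_of(picture, target): "mask" (420x560 bool, what is visible of it) and "bbox" ([centre column, centre row, width, height] in pixels, round what is visible of it).
The state is a dict: "time_s": time; "q": joint angles; "joint_velocities": joint speeds; "effort": joint torques, N m; "tcp_pos": TCP position; "orientation": TCP orientation; "wrist_force": force on the tool from outside, world axes, zero at the start; "torque": the same for the moment, N m; "opening": finger opening in m; "finger_force": force on a finger pad.
Only numpy, scipy, OpenCV 4.12 (cv2) and the standard library are available. Lean on these libraries where they do the work, as an engineer would, in place of code of your own. Each camera call takes 0.05 s, during which the arm holds its last target. There are 200 camera calls.

TASK

Get the brass bar ready for marking in the green bench press: first raise the small black-knobbed lever on the press head until it stands upright, so that the presser foot behind the guard lifts clear. Then take the bar by its holed end from the steel block, pass its plain end straight through the slot in the guard and push it in until the sprung back stop is pressed right back. Finish while still gripping the bar and holding it there against the spring, lever up, and leave the pot, hammer and slide gauge standing nearby undisturbed.

Things in the scene. Friction and masses are not known exactly. Their poses are not given: they have to be found in the camera images.
- press: green bench marking press, bolted down, 136 x 140 mm on the bench, head top at z 170 mm, air cylinder on the head up to 215 mm. Origin: centre of the base underside, on the bench. +x is the feed direction, away from the operator into the press, +y to the left, z up. A clear guard 92 mm wide closes its front, 50 mm ahead of the origin, with a level feed slot in it.
- slot (a point): centre of the guard slot, in the front face of the 8 mm thick guard plate, 60 mm above the bench; axes as the press. Slot 22 mm wide (y) x 8 mm high (lower edge at 56 mm). Yellow lips flared at 45 degrees project 6 mm to the front and widen the mouth by 5 mm on every side. Behind the plate the way is open, anvil top at 55 mm; the back stop's face waits 56 mm behind this point.
- lift_lever (a joint): the foot lever on the press head, rad: 0 lies level, pointing out to the front over the guard, 1.4 stands upright against its end stop. Hinge axis along press +y, at lever_pivot. Stiff: stays where it is left; it needs about 2 N at the knob.
- lever_pivot (a point): hinge point of the lever, on the head's middle line, 28 mm in front of the press origin, 186 mm above the bench
- lever_knob (a point): centre of the lever's black ball knob, 17 mm in diameter, 58 mm from the hinge; when level it stands 187 mm above the bench, 36 mm in front of the guard, with nothing beneath it
- presser_foot (a joint): lift of the presser foot, m, 0 to 0.0147, driven by the lever (0.0105 per rad). A dark block 16 x 28 mm behind the guard, its front face 14 mm behind the slot's mouth; with the lever down its underside is 57.5 mm above the bench, so that it bars the slot; lever up, it clears the slot's top
- back_stop (a joint): travel of the sprung back stop, m: 0 free, 0.006 pressed right back. A steel pin with a 15 mm wide brass face, on the middle line at slot height; spring of 600 N/m with 2.4 N at the start, so 6 N when right back
- bar: flat brass bar 140 x 20 x 6 mm, about 0.14 kg, lying flat. Origin: centre of its underside. Its +x axis runs along the bar to the plain end (70 mm from the origin); an 8 mm hole lies 10 mm from the other end. It lies across the steel block, with the holed end hanging free about 50 mm beyond the block, towards the robot
- bar_tip (a point): middle of the bar's plain end face, 120 mm from bar_grip
- bar_grip (a point): point to grip at: on the bar's middle line, 20 mm from the holed end, mid-thickness; 18 mm above the bench at the start
- bench_block: steel bench block 69 x 69 x 15 mm, loose, under the bar. Origin: centre of its underside
- pumice_pot: bystander: pot with blue-green lid, 56 mm in diameter, 70 mm high. Origin: centre of its underside
- chasing_hammer: bystander: small hammer lying on the bench, 208 mm long, 27 mm high. Origin: below its middle, length along its y
- slide_gauge: bystander: brass slide gauge lying on the bench, 122 x 44 mm, 11 mm high. Origin: below its middle, length along its y
Mind the look-alikes: they are no part of the job. Several things have the shape of the bar; the one meant has the colours described above. There is more than one size of the bench_block; the job needs the larger.

How it is judged:
By the outcome, as a careful person would: the job done as asked, in the order asked, and still so for the second after the job is handed in, while the arm keeps its last pose, push and grip.
It also fails if it takes over 59 s, if anything falls off the work surface, if the arm or the gripper's body presses on something with over 40 N, if the wrist force passes 120 N, or if a joint passes its speed limit or range.

## Working session

There is one attempt and no reset: what is moved stays moved. The work goes in short steps, Python scripts to look and compute and a tool call to move; the robot and the scene stay as the last step left them, time stands still between calls to the robot, and variables do not carry over. Pictures are saved under pics/ and viewed, at most 10 in all, crops included, and the job is handed in when it is done.

Besides the shell and the picture viewer there is one more tool, called after "Emit:" as name([rows], argument=value, ...), one row to a line, values as JSON. jog_arm: Moves the arm, as the interface text tells. Its arguments: {"type":"object","properties":{"rows":{"type":"array"}},"required":["rows"]}

```bash
mkdir -p pics; ls; cat > h.py <<'E'
import numpy as np, cv2
from station import manip
def pts(c,T=None):
    d=c["depth"]; K=c["K"]; k1=c["k1"]
    v,u=np.mgrid[0:420,0:560].astype(float)
    xd=(u-K[0,2])/K[0,0]; yd=(v-K[1,2])/K[1,1]
    x,y=xd.copy(),yd.copy()
    for _ in range(10):
        f=1+k1*(x*x+y*y); x=xd/f; y=yd/f
    P=np.stack([x*d,y*d,d],-1)
    if T is None: T=c["extrinsics"]
    W=P@T[:3,:3].T+T[:3,3]
    W[d<=0]=np.nan
    return W
def wristT(c,s):
    T=np.eye(4);T[:3,:3]=s["orientation"];T[:3,3]=s["tcp_pos"]
    return T@c["hand_eye"]
def proj(c,p,T=None):
    if T is None: T=c["extrinsics"]
    q=np.linalg.inv(T)@np.append(p,1); x,y=q[:2]/q[2]; f=1+c["k1"]*(x*x+y*y)
    return np.array([c["K"][0,0]*x*f+c["K"][0,2],c["K"][1,1]*y*f+c["K"][1,2]])
E
python3 - <<'E'
from h import *
np.set_printoptions(precision=4,suppress=True)
for n in ["scene","top"]:
    c=manip.capture(n); cv2.imwrite(f"pics/{n}0.png",c["frame"][:,:,::-1]); W=pts(c)
    print(n,c["K"][0],c["k1"],c["extrinsics"])
    for t in ["press","bar","bench_block","lever_knob","pumice_pot","chasing_hammer","slide_gauge"]:
        for r in manip.masks_of(c,t):
            m=r["mask"]; w=W[m]; w=w[~np.isnan(w[:,0])]
            if len(w): print(t,round(r["score"],2),np.round(r["bbox"]),np.median(w,0),np.percentile(w,2,axis=0),np.percentile(w,98,axis=0), np.mean(c["frame"][m],0).round())
print(manip.read_state())
E
```

```text
pics
scene [541.7842   0.     275.1691] -0.10767666512454278 [[-0.5599 -0.6052  0.5659 -0.338 ]
 [-0.8285  0.4121 -0.379   0.6586]
 [-0.0039 -0.6811 -0.7322  1.2407]
 [ 0.      0.      0.      1.    ]]
press 0.67 [306. 178.  54.  85.] [ 0.5947 -0.0856  0.1016] [ 0.5556 -0.154   0.0033] [ 0.691  -0.0432  0.211 ] [64. 69. 58.]
bar 0.78 [233. 275.  26.  38.] [0.4744 0.2499 0.0208] [0.4119 0.2346 0.0039] [0.5439 0.2636 0.0272] [152. 118.  59.]
bar 0.54 [200. 317.  27.  39.] [0.4205 0.3984 0.0055] [ 0.3814  0.3385 -0.0015] [0.463  0.4523 0.0109] [149. 103. 114.]
bench_block 0.83 [270. 309.  24.  20.] [0.3328 0.2268 0.0107] [0.3081 0.201  0.0013] [0.3616 0.2518 0.0161] [134. 119. 106.]
bench_block 0.7 [233. 273.  28.  26.] [0.4872 0.257  0.0142] [ 0.4552  0.2084 -0.002 ] [0.5268 0.2822 0.0214] [128. 113.  99.]
pumice_pot 0.74 [369. 173.  18.  24.] [ 0.5571 -0.3044  0.0556] [ 0.5387 -0.3426  0.0021] [ 0.5911 -0.2872  0.0735] [65. 76. 72.]
chasing_hammer 0.64 [142. 310.  60.  67.] [0.5235 0.5082 0.0148] [ 0.4701  0.4176 -0.0028] [0.5881 0.6035 0.0236] [130. 109.  84.]
slide_gauge 0.62 [273. 
[... 1430 characters left out ...]
08.]
slide_gauge 0.47 [258. 220.  33.  16.] [0.4947 0.1408 0.002 ] [ 0.4687  0.0589 -0.0046] [0.5091 0.168  0.0097] [175. 175. 126.]
{'time_s': 0.8, 'q': array([-1.362 ,  0.3195,  1.5645,  0.    ,  1.2574, -0.02  ]), 'joint_velocities': array([-0.0012, -0.0008, -0.0005,  0.0008,  0.0006, -0.0001]), 'effort': array([ -0.0026, -41.5359, -23.4414,  -0.0004,   0.0003,   0.    ]), 'tcp_pos': array([ 0.1304, -0.56  ,  0.2484]), 'orientation': array([[ 0.9739,  0.2268,  0.    ],
       [ 0.2268, -0.9739, -0.0002],
       [ 0.    ,  0.0002, -1.    ]]), 'wrist_force': array([-0.5924,  0.1218,  0.5468]), 'torque': array([ 0.0465, -0.0017,  0.0132]), 'finger_force': 0.0, 'opening': 0.08547491796527566}
```

```bash
python3 - <<'E'
import cv2
a=cv2.imread("pics/top0.png")[110:310,90:450]; b=cv2.imread("pics/scene0.png")[100:360,90:430]
cv2.imwrite("pics/v1.png",cv2.resize(a,(792,440),interpolation=cv2.INTER_CUBIC))
cv2.imwrite("pics/v2.png",cv2.resize(b,(760,581),interpolation=cv2.INTER_CUBIC))
E
```

```text
(no output)
```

View pics/v1.png

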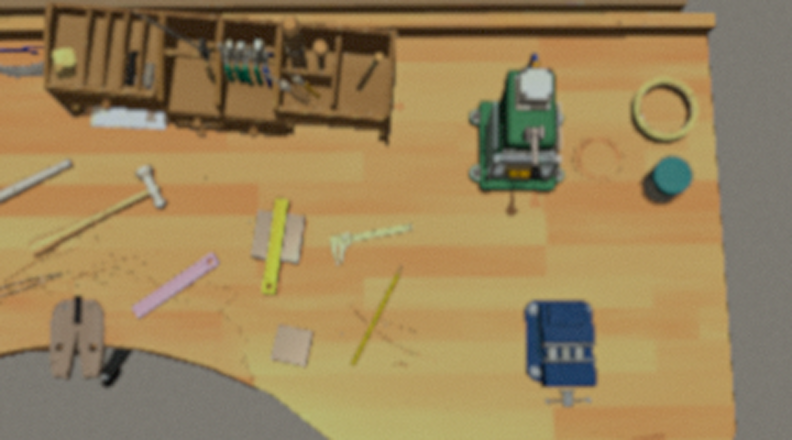

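View pics/v2.png

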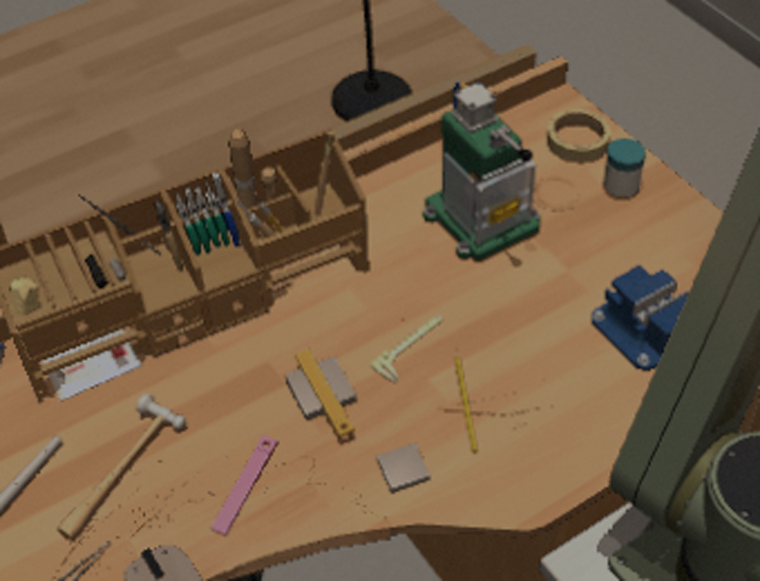

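The pictures show the press upper right (lever knob at v1 px 511,207, pointing to the robot), and the yellow-brass bar at v1 (275,245) on the larger block, holed end down. The pink bar and the small block are look-alikes.

```bash
cat >> h.py <<'E'
from scipy.spatial.transform import Rotation as Ro
def Ryaw(a): return Ro.from_euler('z',a).as_matrix()@np.diag([1.,-1,-1])
def goal(p,R=None,R0=None,p0=None):
    s=manip.read_state(); R0=s["orientation"] if R0 is None else R0; p0=s["tcp_pos"] if p0 is None else p0
    R=R0 if R is None else R
    print("travel",np.round(R0.T@(np.array(p)-p0)/0.2,4),"dr",np.round(Ro.from_matrix(R0.T@R).as_rotvec()/(2*np.pi),4))
E
python3 - <<'E'
from h import *
np.set_printoptions(precision=4,suppress=True)
c=manip.capture("wrist"); print(c["hand_eye"],c["K"])
goal([0.42,-0.12,0.32],Ryaw(0))
E
```

```text
[[ 0.0004 -0.9502 -0.3115  0.0799]
 [ 1.      0.0001  0.0007  0.0002]
 [-0.0007 -0.3115  0.9502 -0.1256]
 [ 0.      0.      0.      1.    ]] [[354.9723   0.     283.6762]
 [  0.     354.9723 209.3865]
 [  0.       0.       1.    ]]
travel [ 1.9092 -1.8143 -0.3585] dr [ 0.     -0.      0.0364]
```

Emit:
jog_arm([
  {"grip": 0, "travel": [0.15, -0.15, -0.06], "dr": [0, 0, -0.0199]},
  {"grip": 0, "travel": [0.3, -0.3, -0.12], "dr": [0, 0, -0.0398]},
  {"grip": 0, "travel": [0.45, -0.45, -0.18], "dr": [0, 0, -0.0597]},
  {"grip": 0, "travel": [0.6, -0.6, -0.24], "dr": [0, 0, -0.0796]},
  {"grip": 0, "travel": [0.7, -0.7, -0.3], "dr": [0, 0, -0.0995]},
  {"grip": 0, "travel": [0.8, -0.8, -0.36], "dr": [0, 0, -0.119]},
  {"grip": 0, "travel": [0.9, -0.9, -0.36], "dr": [0, 0, -0.139]},
  {"grip": 0, "travel": [0.95, -0.95, -0.36], "dr": [0, 0, -0.159]},
  {"grip": 0, "travel": [1, -1, -0.36], "dr": [0, 0, -0.179]},
  {"grip": 0, "travel": [1, -1, -0.36], "dr": [0, 0, -0.199]},
])

```text
time_s: 1.68
tcp_pos: [0.2808, -0.3178, 0.3207]
orientation: [[0.085, 0.996, 0.001], [0.996, -0.085, 0.0], [0.0, 0.001, -1.0]]
wrist_force: [0.7, 0.4, -0.3]
opening: 0.0854
finger_force: 0.0
```

```bash
python3 - <<'E'
from h import *
goal([0.42,-0.11,0.32],Ryaw(np.pi)); print(manip.read_state()["tcp_pos"])
E
```

```text
travel [1.0946 0.605  0.0047] dr [ 2.000e-04  1.000e-04 -2.636e-01]
[ 0.28076282 -0.31781155  0.32071228]
```

Emit:
jog_arm([
  {"grip": 0, "travel": [0.15, 0.07, 0], "dr": [0, 0, -0.0199]},
  {"grip": 0, "travel": [0.3, 0.14, 0], "dr": [0, 0, -0.0398]},
  {"grip": 0, "travel": [0.45, 0.21, 0], "dr": [0, 0, -0.0597]},
  {"grip": 0, "travel": [0.6, 0.28, 0], "dr": [0, 0, -0.0796]},
  {"grip": 0, "travel": [0.7, 0.35, 0], "dr": [0, 0, -0.0995]},
  {"grip": 0, "travel": [0.8, 0.42, 0], "dr": [0, 0, -0.119]},
  {"grip": 0, "travel": [0.9, 0.48, 0], "dr": [0, 0, -0.139]},
  {"grip": 0, "travel": [0.95, 0.54, 0], "dr": [0, 0, -0.159]},
  {"grip": 0, "travel": [1, 0.6, 0], "dr": [0, 0, -0.179]},
  {"grip": 0, "travel": [1, 0.6, 0], "dr": [0, 0, -0.199]},
])

```text
time_s: 2.52
tcp_pos: [0.42, -0.1306, 0.3203]
orientation: [[-0.918, 0.397, 0.001], [0.397, 0.918, 0.001], [-0.001, 0.001, -1.0]]
wrist_force: [-0.9, 0.4, 0.8]
opening: 0.0856
finger_force: 0.0
```

Emit:
jog_arm([
  {"grip": 0, "travel": [0, 0, 0], "dr": [0, 0, -0.0199]},
  {"grip": 0, "travel": [0, 0, 0], "dr": [0, 0, -0.0398]},
  {"grip": 0, "travel": [0, 0, 0], "dr": [0, 0, -0.0597]},
  {"grip": 0, "travel": [0, 0, 0], "dr": [0, 0, -0.065]},
  {"grip": 0, "travel": [0, 0, 0], "dr": [0, 0, -0.065]},
  {"grip": 0, "travel": [0, 0, 0], "dr": [0, 0, -0.065]},
])

```text
time_s: 3.02
tcp_pos: [0.4181, -0.132, 0.3204]
orientation: [[-1.0, 0.01, 0.0], [0.01, 1.0, -0.0], [-0.0, -0.0, -1.0]]
wrist_force: [-0.1, -0.4, -0.8]
opening: 0.0854
finger_force: 0.0
```

```bash
python3 - <<'E'
from h import *
np.set_printoptions(precision=4,suppress=True)
s=manip.read_state(); c=manip.capture("wrist"); T=wristT(c,s); W=pts(c,T)
print(s["tcp_pos"],s["orientation"])
np.savez("w1.npz",W=W,f=c["frame"],T=T)
cv2.imwrite("pics/w1.png",c["frame"][:,:,::-1])
for t in ["press","lever_knob","slot"]:
  for r in manip.masks_of(c,t):
    m=r["mask"]; w=W[m]; w=w[~np.isnan(w[:,0])]
    print(t,round(r["score"],2),np.round(r["bbox"]),np.median(w,0),np.percentile(w,2,axis=0),np.percentile(w,98,axis=0))
E
```

```text
[ 0.4181 -0.132   0.3204] [[-0.9999  0.0101  0.0001]
 [ 0.0101  0.9999 -0.0001]
 [-0.0001 -0.0001 -1.    ]]
press 0.77 [304. 329. 105. 138.] [ 0.5762 -0.1102  0.1097] [ 0.5368 -0.1676  0.0083] [ 0.6652 -0.0533  0.195 ]
lever_knob 0.56 [316. 359.  17.  64.] [ 0.5511 -0.1065  0.1924] [ 0.5305 -0.1128  0.1659] [ 0.5957 -0.0985  0.1995]
slot 0.83 [304. 328. 103. 131.] [ 0.5761 -0.1098  0.1094] [ 0.5367 -0.1665  0.0101] [ 0.6648 -0.0544  0.1951]
```

View pics/w1.png

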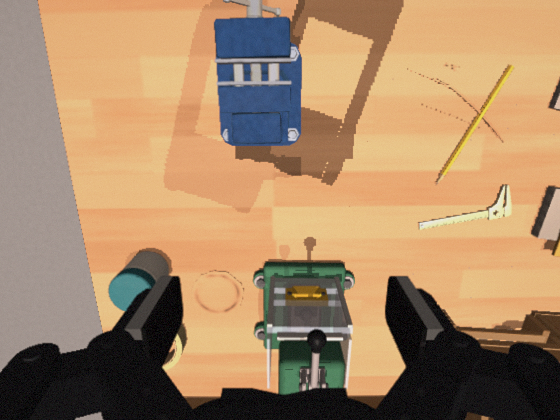

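Knob at (316,340), yellow lips at (305,292), base front edge at row ~263; the lever points to the robot.

```bash
python3 - <<'E'
from h import *
np.set_printoptions(precision=4,suppress=True)
d=np.load("w1.npz"); W,f=d["W"],d["f"].astype(int)
hsv=cv2.cvtColor(d["f"],cv2.COLOR_RGB2HSV)
reg=np.zeros((420,560),bool); reg[280:302,280:330]=1
y=reg&(hsv[...,1]>150)&(hsv[...,0]>15)&(hsv[...,0]<35)
w=W[y]; print("lips",y.sum(),np.nanmean(w,0),np.nanpercentile(w,[3,97],axis=0)); vu=np.argwhere(y); print(vu.min(0),vu.max(0))
# base green top front edge
g=(hsv[...,0]>50)&(hsv[...,0]<90)&(hsv[...,1]>80); g[:250]=0; g[:, :250]=0; g[:,360:]=0
wg=W[g]; print("green z hist",np.histogram(wg[:,2][~np.isnan(wg[:,2])],np.arange(0,.22,.01)))
low=g&(W[...,2]<.03)&(W[...,2]>.003)
e=[]
for u in range(270,345,3):
    vs=np.where(low[:300,u])[0]
    if len(vs): e.append(W[vs[0],u])
e=np.array(e);e=e[~np.isnan(e[:,0])]; p=np.polyfit(e[:,1],e[:,0],1); print("front edge",e.mean(0),"slope",p[0],"res",np.std(e[:,0]-np.polyval(p,e[:,1])))
k=W[325:352,306:328].reshape(-1,3); dk=f[325:352,306:328].sum(-1).reshape(-1)<150; k=k[dk]; k=k[k[:,2]>.16]; print("knob",len(k),np.nanmean(k,0),np.nanmax(k,0),np.nanmin(k,0))
from scipy.optimize import least_squares
kk=k[~np.isnan(k[:,0])]; r=least_squares(lambda c:np.linalg.norm(kk-c,axis=1)-.0085,kk.mean(0)-[0,0,.006],loss="soft_l1",f_scale=.001); print("sphere",r.x)
L=W[350:395,300:330].reshape(-1,3);fl=f[350:395,300:330].sum(-1).reshape(-1); m=(L[:,2]>.178); print("lever x,y by bins")
for a in np.arange(.53,.63,.01):
    q=m&(L[:,0]>a)&(L[:,0]<a+.01); print(round(a,3),q.sum(),np.median(L[q],0) if q.sum() else "")
E
```

```text
lips 513 [ 0.5734 -0.1066  0.0609] [[ 0.5694 -0.1299  0.0494]
 [ 0.5766 -0.0828  0.072 ]]
[286 286] [299 327]
green z hist (array([ 100,  975,  388,    0,    0,    0,    0,    0,    0,    0,    0,
          0,    0,   73,  256,  295, 1079,  307,    1,    7,    0]), array([0.  , 0.01, 0.02, 0.03, 0.04, 0.05, 0.06, 0.07, 0.08, 0.09, 0.1 ,
       0.11, 0.12, 0.13, 0.14, 0.15, 0.16, 0.17, 0.18, 0.19, 0.2 , 0.21]))
front edge [ 0.559  -0.1035  0.0096] slope 0.022988465770071756 res 0.00036381905269700755
knob 309 [ 0.5368 -0.106   0.1958] [ 0.5513 -0.0983  0.2004] [ 0.53   -0.1136  0.1897]
sphere [ 0.5392 -0.1055  0.1912]
lever x,y by bins
0.53 0 
0.54 18 [ 0.5489 -0.1055  0.195 ]
0.55 60 [ 0.5551 -0.1064  0.193 ]
0.56 65 [ 0.5653 -0.107   0.1921]
0.57 62 [ 0.5747 -0.1067  0.1914]
0.58 138 [ 0.5887 -0.1075  0.189 ]
0.59 163 [ 0.5927 -0.109   0.189 ]
0.6 3 [ 0.6011 -0.0998  0.181 ]
0.61 0 
0.62 0
```

```bash
python3 - <<'E'
from h import *
goal([0.5385,-0.1055,0.235],Ryaw(np.pi-.025))
E
```

```text
travel [-0.6006  0.1387  0.4267] dr [-0.      0.      0.0025]
```

Emit:
jog_arm([
  {"grip": 0.45, "travel": [-0.15, 0.03, 0.1], "dr": [0, 0, 0.0025]},
  {"grip": 0.45, "travel": [-0.3, 0.07, 0.2], "dr": [0, 0, 0.0025]},
  {"grip": 0.45, "travel": [-0.45, 0.1, 0.3], "dr": [0, 0, 0.0025]},
  {"grip": 0.45, "travel": [-0.6, 0.138, 0.4], "dr": [0, 0, 0.0025]},
  {"grip": 0.45, "travel": [-0.6, 0.138, 0.427], "dr": [0, 0, 0.0025]},
  {"grip": 0.45, "travel": [-0.6, 0.138, 0.427], "dr": [0, 0, 0.0025]},
  {"grip": 0.45, "travel": [-0.6, 0.138, 0.427], "dr": [0, 0, 0.0025]},
])

```text
time_s: 3.8
tcp_pos: [0.5379, -0.1056, 0.2347]
orientation: [[-1.0, 0.025, -0.002], [0.025, 1.0, 0.0], [0.002, -0.0, -1.0]]
wrist_force: [-0.6, 0.8, -0.3]
opening: 0.0473
finger_force: 0.0
```

```bash
python3 - <<'E'
from h import *
np.set_printoptions(precision=4,suppress=True)
s=manip.read_state(); c=manip.capture("wrist"); T=wristT(c,s); W=pts(c,T)
np.savez("w2.npz",W=W,f=c["frame"],T=T); print(s["tcp_pos"],s["opening"])
cv2.imwrite("pics/w2.png",c["frame"][:,:,::-1])
print("knob px expected",proj(c,[.5385,-.1055,.187],T))
goal([0.5385,-0.1055,0.185],Ryaw(np.pi-.025))
E
```

```text
[ 0.5379 -0.1056  0.2347] 0.047337258512901055
knob px expected [284.2864 251.6718]
travel [-0.003   0.0016  0.253 ] dr [-0.0001  0.     -0.    ]
```

View pics/w2.png

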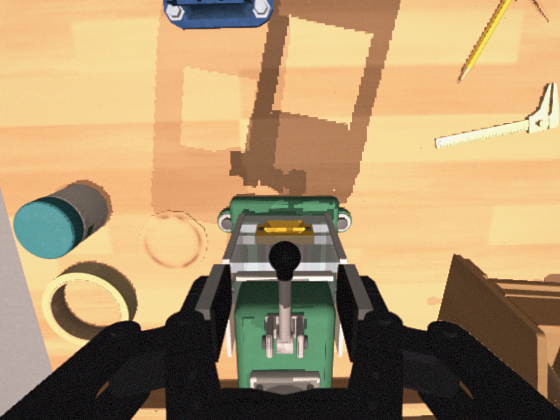

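Knob at (285,258), centred between the fingers; predicted (284,252).

```bash
python3 - <<'E'
from h import *
from scipy.optimize import least_squares
np.set_printoptions(precision=4,suppress=True)
d=np.load("w2.npz"); W,f=d["W"],d["f"].astype(int)
k=W[238:278,268:302].reshape(-1,3); dk=f[238:278,268:302].sum(-1).reshape(-1)<150; k=k[dk&(k[:,2]>.16)]
r=least_squares(lambda c:np.linalg.norm(k-c,axis=1)-.0085,k.mean(0)-[0,0,.006],loss="soft_l1",f_scale=.001); print("sphere",r.x,len(k),k.max(0),k.min(0))
hsv=cv2.cvtColor(d["f"],cv2.COLOR_RGB2HSV)
y=(hsv[...,1]>150)&(hsv[...,0]>15)&(hsv[...,0]<35); y[:215]=0;y[250:]=0;y[:,:250]=0;y[:,325:]=0
w=W[y]; print("lips",np.nanmean(w,0),np.nanpercentile(w,[3,97],axis=0))
g=(hsv[...,0]>50)&(hsv[...,0]<90)&(hsv[...,1]>80)
e=[]
for u in range(240,330,3):
    vs=np.where(g[185:235,u]&(W[185:235,u,2]<.03))[0]
    if len(vs): e.append(W[185+vs[0],u])
e=np.array(e);e=e[~np.isnan(e[:,0])]; p=np.polyfit(e[:,1],e[:,0],1); print("edge",e.mean(0),p[0])
L=W[275:345,270:300].reshape(-1,3);m=L[:,2]>.185
for a in np.arange(.54,.61,.01):
    q=m&(L[:,0]>a)&(L[:,0]<a+.01); print(round(a,3),q.sum(),np.median(L[q],0) if q.sum() else "")
E
```

```text
sphere [ 0.5396 -0.1056  0.1913] 873 [ 0.5503 -0.0973  0.2006] [ 0.5307 -0.1134  0.1886]
lips [ 0.5728 -0.1063  0.0638] [[ 0.5696 -0.1296  0.0502]
 [ 0.5757 -0.083   0.0738]]
edge [ 0.5591 -0.1066  0.0127] 0.025609467023844947
0.54 42 [ 0.5491 -0.1059  0.1946]
0.55 195 [ 0.5551 -0.1061  0.1931]
0.56 185 [ 0.565  -0.1058  0.1922]
0.57 177 [ 0.5752 -0.1064  0.1914]
0.58 199 [ 0.5863 -0.1067  0.1903]
0.59 224 [ 0.5924 -0.1064  0.1904]
0.6 0
```

Emit:
jog_arm([
  {"grip": 0.45, "travel": [-0.007, 0, 0.125], "dr": [0, 0, 0]},
  {"grip": 0.45, "travel": [-0.007, 0, 0.253], "dr": [0, 0, 0]},
  {"grip": 0.45, "travel": [-0.007, 0, 0.253], "dr": [0, 0, 0]},
  {"grip": 1, "travel": [-0.007, 0, 0.253], "dr": [0, 0, 0]},
  {"grip": 1, "travel": [-0.007, 0, 0.253], "dr": [0, 0, 0]},
  {"grip": 1, "travel": [-0.007, 0, 0.253], "dr": [0, 0, 0]},
  {"grip": 1, "travel": [-0.007, 0, 0.253], "dr": [0, 0, 0]},
  {"grip": 1, "travel": [-0.007, 0, 0.253], "dr": [0, 0, 0]},
  {"grip": 1, "travel": [-0.007, 0, 0.253], "dr": [0, 0, 0]},
])

```text
time_s: 4.6
tcp_pos: [0.5404, -0.1054, 0.1853]
orientation: [[-1.0, 0.025, 0.002], [0.025, 1.0, 0.0], [-0.002, 0.0, -1.0]]
wrist_force: [0.2, 3.0, 2.4]
opening: 0.0137
finger_force: 58.4
```

Emit:
jog_arm([
  {"grip": 1, "travel": [-0.002, 0, -0.028], "dr": [0, 0, 0]},
  {"grip": 1, "travel": [-0.007, 0, -0.057], "dr": [0, 0, 0]},
  {"grip": 1, "travel": [-0.015, 0, -0.085], "dr": [0, 0, 0]},
  {"grip": 1, "travel": [-0.025, 0, -0.112], "dr": [0, 0, 0]},
  {"grip": 1, "travel": [-0.038, 0, -0.138], "dr": [0, 0, 0]},
  {"grip": 1, "travel": [-0.053, 0, -0.163], "dr": [0, 0, 0]},
  {"grip": 1, "travel": [-0.07, 0, -0.186], "dr": [0, 0, 0]},
  {"grip": 1, "travel": [-0.091, 0, -0.206], "dr": [0, 0, 0]},
])

```text
time_s: 5.27
tcp_pos: [0.5592, -0.1059, 0.2257]
orientation: [[-1.0, 0.025, 0.002], [0.025, 1.0, 0.0], [-0.002, 0.0, -1.0]]
wrist_force: [11.5, -1.0, -13.7]
opening: 0.0125
finger_force: 59.8
```

Emit:
jog_arm([
  {"grip": 1, "travel": [-0.023, 0, -0.015], "dr": [0, 0, 0]},
  {"grip": 1, "travel": [-0.048, 0, -0.03], "dr": [0, 0, 0]},
  {"grip": 1, "travel": [-0.073, 0, -0.044], "dr": [0, 0, 0]},
  {"grip": 1, "travel": [-0.1, 0, -0.055], "dr": [0, 0, 0]},
  {"grip": 1, "travel": [-0.128, 0, -0.063], "dr": [0, 0, 0]},
  {"grip": 1, "travel": [-0.155, 0, -0.068], "dr": [0, 0, 0]},
  {"grip": 1, "travel": [-0.17, 0, -0.068], "dr": [0, 0, 0]},
  {"grip": 1, "travel": [-0.17, 0, -0.068], "dr": [0, 0, 0]},
])

```text
time_s: 5.93
tcp_pos: [0.5935, -0.1078, 0.2408]
orientation: [[-1.0, 0.025, 0.004], [0.025, 1.0, -0.002], [-0.004, -0.002, -1.0]]
wrist_force: [0.2, 0.0, 0.5]
opening: -0.0001
finger_force: 0.0
```

```bash
python3 - <<'E'
from h import *
np.set_printoptions(precision=4,suppress=True)
s=manip.read_state(); c=manip.capture("wrist"); T=wristT(c,s); W=pts(c,T)
np.savez("w3.npz",W=W,f=c["frame"],T=T)
c2=manip.capture("scene")
a=cv2.resize(c2["frame"][115:235,255:385],(520,480),interpolation=cv2.INTER_CUBIC)
b=c["frame"][180:420,190:390]
b=cv2.resize(b,(280,336))
o=np.zeros((480,800,3),np.uint8);o[:,:520]=a;o[:336,520:]=b
cv2.imwrite("pics/w3.png",o[:,:,::-1])
E
```

```text
(no output)
```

View pics/w3.png

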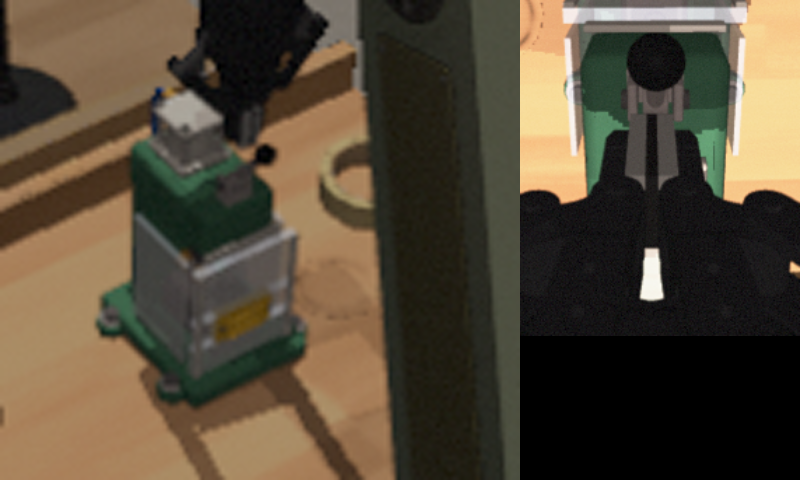

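The lever stands about half-way up, with the knob just on the robot's side of the closed fingers.

```bash
python3 - <<'E'
from h import *
from scipy.optimize import least_squares
np.set_printoptions(precision=4,suppress=True)
d=np.load("w3.npz"); W,f=d["W"],d["f"].astype(int)
v0,u0=180+62/1.4,190+(656-520)/1.4
sl=np.s_[int(v0-19):int(v0+19),int(u0-18):int(u0+18)]
k=W[sl].reshape(-1,3); k=k[(f[sl].sum(-1).reshape(-1)<150)&(k[:,2]>.2)]
r=least_squares(lambda c:np.linalg.norm(k-c,axis=1)-.0085,np.median(k,0)-[0,0,.006],loss="soft_l1",f_scale=.001); print("sphere",r.x,len(k),k.max(0),k.min(0))
piv=np.array([.5396+.058,-.107,.186]); e=r.x-[0,0,.004]-piv; print(np.arctan2(e[2],-e[0]),np.hypot(e[0],e[2]))
print(manip.read_state()["tcp_pos"])
E
```

```text
sphere [ 0.5634 -0.1061  0.2332] 1249 [ 0.5695 -0.0991  0.2429] [ 0.5547 -0.1132  0.2314]
0.9003379070204722 0.055108321094986354
[ 0.5927 -0.1075  0.2405]
```

Emit:
jog_arm([
  {"grip": 1, "travel": [0, 0, -0.15], "dr": [0, 0, 0]},
  {"grip": 1, "travel": [0, 0, -0.25], "dr": [0, 0, 0]},
  {"grip": 1, "travel": [0.16, 0, -0.25], "dr": [0, 0, 0]},
  {"grip": 1, "travel": [0.315, 0, -0.25], "dr": [0, 0, 0]},
  {"grip": 1, "travel": [0.315, 0, -0.25], "dr": [0, 0, 0]},
  {"grip": 1, "travel": [0.315, 0, -0.12], "dr": [0, 0, 0]},
  {"grip": 1, "travel": [0.315, 0, 0.007], "dr": [0, 0, 0]},
  {"grip": 1, "travel": [0.315, 0, 0.007], "dr": [0, 0, 0]},
])

```text
time_s: 6.7
tcp_pos: [0.5265, -0.1051, 0.2343]
orientation: [[-1.0, 0.025, -0.007], [0.025, 1.0, 0.001], [0.007, 0.001, -1.0]]
wrist_force: [-1.0, 0.4, -0.4]
opening: 0.0001
finger_force: 0.0
```

Emit:
jog_arm([
  {"grip": 1, "travel": [-0.04, 0, 0], "dr": [0, 0, 0]},
  {"grip": 1, "travel": [-0.07, 0, 0], "dr": [0, 0, 0]},
  {"grip": 1, "travel": [-0.1, 0, 0], "dr": [0, 0, 0]},
  {"grip": 1, "travel": [-0.12, 0, 0], "dr": [0, 0, 0]},
  {"grip": 1, "travel": [-0.14, 0, 0], "dr": [0, 0, 0]},
  {"grip": 1, "travel": [-0.16, 0, 0], "dr": [0, 0, 0]},
])

```text
time_s: 7.2
tcp_pos: [0.5618, -0.1062, 0.2383]
orientation: [[-1.0, 0.025, 0.001], [0.025, 1.0, -0.0], [-0.001, -0.0, -1.0]]
wrist_force: [-3.0, -0.6, 2.2]
opening: 0.0
finger_force: 1.2
```

Pushing; going on to the end stop.

Emit:
jog_arm([
  {"grip": 1, "travel": [-0.015, 0, 0], "dr": [0, 0, 0]},
  {"grip": 1, "travel": [-0.03, 0, 0], "dr": [0, 0, 0]},
  {"grip": 1, "travel": [-0.04, 0, 0], "dr": [0, 0, 0]},
  {"grip": 1, "travel": [-0.04, 0, 0], "dr": [0, 0, 0]},
])

```text
time_s: 7.53
tcp_pos: [0.5689, -0.1063, 0.2376]
orientation: [[-1.0, 0.025, -0.001], [0.025, 1.0, -0.0], [0.001, -0.0, -1.0]]
wrist_force: [-2.3, -0.4, 1.8]
opening: -0.0001
finger_force: 1.4
```

Emit:
jog_arm([
  {"grip": 1, "travel": [-0.01, 0, 0], "dr": [0, 0, 0]},
  {"grip": 1, "travel": [-0.02, 0, 0], "dr": [0, 0, 0]},
  {"grip": 1, "travel": [-0.03, 0, 0], "dr": [0, 0, 0]},
  {"grip": 1, "travel": [-0.03, 0, 0], "dr": [0, 0, 0]},
])

```text
time_s: 7.87
tcp_pos: [0.5696, -0.1063, 0.2376]
orientation: [[-1.0, 0.025, -0.013], [0.025, 1.0, 0.001], [0.013, 0.0, -1.0]]
wrist_force: [-16.2, 0.7, 9.4]
opening: -0.0003
finger_force: 8.7
```

Emit:
jog_arm([
  {"grip": 1, "travel": [0.1, 0, 0], "dr": [0, 0, 0]},
  {"grip": 1, "travel": [0.2, 0, -0.05], "dr": [0, 0, 0]},
  {"grip": 0.5, "travel": [0.4, 0, -0.12], "dr": [0, 0, 0]},
  {"grip": 0.5, "travel": [0.55, 0, -0.2], "dr": [0, 0, 0]},
  {"grip": 0.5, "travel": [0.6, 0.2, -0.2], "dr": [0, 0, 0]},
  {"grip": 0.5, "travel": [0.6, 0.4, -0.2], "dr": [0, 0, 0.01]},
  {"grip": 0.5, "travel": [0.6, 0.6, -0.2], "dr": [0, 0, 0.02]},
  {"grip": 0.5, "travel": [0.6, 0.8, -0.2], "dr": [0, 0, 0.02]},
  {"grip": 0.5, "travel": [0.6, 0.98, -0.2], "dr": [0, 0, 0.02]},
  {"grip": 0.5, "travel": [0.6, 0.98, -0.2], "dr": [0, 0, 0.02]},
])

```text
time_s: 8.7
tcp_pos: [0.4605, 0.0979, 0.2778]
orientation: [[-0.99, 0.144, 0.003], [0.144, 0.99, 0.004], [-0.002, 0.004, -1.0]]
wrist_force: [0.3, -0.9, -0.6]
opening: 0.0429
finger_force: 0.0
```

```bash
python3 - <<'E'
from h import *
np.set_printoptions(precision=4,suppress=True)
c=manip.capture("scene"); W=pts(c)
a=cv2.resize(c["frame"][125:235,265:375],(560,560),interpolation=cv2.INTER_CUBIC)
cv2.imwrite("pics/lev.png",a[:,:,::-1])
goal([.45,.245,.24],Ryaw(np.pi-.16)); print(manip.read_state()["tcp_pos"])
E
```

```text
travel [0.1599 0.7332 0.1891] dr [0.0002 0.0003 0.0024]
[0.4604 0.0952 0.2777]
```

View pics/lev.png

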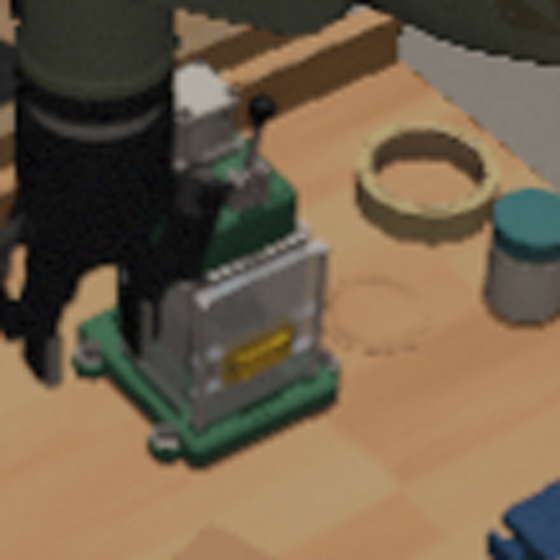

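The lever now stands upright (knob at 262,107). On to the bar.

Emit:
jog_arm([
  {"grip": 0.5, "travel": [0.05, 0.2, 0], "dr": [0, 0, 0.0024]},
  {"grip": 0.5, "travel": [0.1, 0.4, 0], "dr": [0, 0, 0.0024]},
  {"grip": 0.5, "travel": [0.16, 0.6, 0.1], "dr": [0, 0, 0.0024]},
  {"grip": 0.5, "travel": [0.16, 0.733, 0.19], "dr": [0, 0, 0.0024]},
  {"grip": 0.5, "travel": [0.16, 0.733, 0.19], "dr": [0, 0, 0.0024]},
  {"grip": 0.5, "travel": [0.16, 0.733, 0.19], "dr": [0, 0, 0.0024]},
])

```text
time_s: 9.25
tcp_pos: [0.4502, 0.2421, 0.2384]
orientation: [[-0.987, 0.163, -0.002], [0.163, 0.987, -0.002], [0.001, -0.002, -1.0]]
wrist_force: [-0.1, -0.8, 0.8]
opening: 0.0427
finger_force: 0.0
```

```bash
python3 - <<'E'
from h import *
np.set_printoptions(precision=4,suppress=True)
s=manip.read_state(); c=manip.capture("wrist"); T=wristT(c,s); W=pts(c,T)
np.savez("w4.npz",W=W,f=c["frame"],T=T); cv2.imwrite("pics/w4.png",c["frame"][:,:,::-1])
print(s["tcp_pos"],s["orientation"][:,0])
for r in manip.masks_of(c,"bar"):
    m=r["mask"]; w=W[m]; w=w[~np.isnan(w[:,0])]; z=np.median(w[:,2]); w=w[abs(w[:,2]-z)<.004]
    rect=cv2.minAreaRect((w[:,:2]*1000).astype(np.float32)); print(r["score"],r["bbox"],rect,z)
    b=cv2.boxPoints(rect)/1000; print(b)
E
```

```text
[0.4502 0.2421 0.2384] [-0.9866  0.1631  0.0013]
0.92 [295.0, 202.2, 20.0, 129.7] ((478.25567626953125, 246.32525634765625), (20.01399040222168, 139.68017578125), 82.75812530517578) 0.020789859284922746
[[0.4077 0.2452]
 [0.5463 0.2276]
 [0.5488 0.2474]
 [0.4102 0.2651]]
0.65 [429.9, 125.5, 125.5, 115.8] ((424.0238952636719, 390.3923034667969), (21.14759063720703, 139.09104919433594), 34.99205780029297) 0.005826400751933081
[[0.3755 0.4413]
 [0.4552 0.3274]
 [0.4726 0.3395]
 [0.3928 0.4534]]
```

View pics/w4.png

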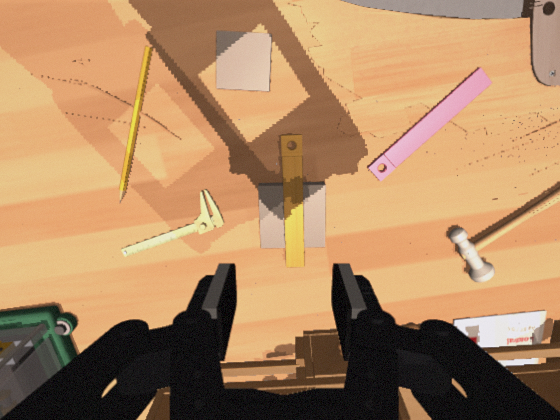

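The bar (px 292,200) lies under the gripper line, hole at (292,145), plain end at (295,265); 139.7×20.0 mm measured, matching.

```bash
python3 - <<'E'
from h import *
goal([.4287,.2526,.021],Ryaw(np.pi-.1264))
E
```

```text
travel [0.1199 0.0386 1.0947] dr [-0.      0.0002 -0.0064]
```

Emit:
jog_arm([
  {"grip": 0.5, "travel": [0.12, 0.039, 0.2], "dr": [0, 0, -0.0064]},
  {"grip": 0.5, "travel": [0.12, 0.039, 0.4], "dr": [0, 0, -0.0064]},
  {"grip": 0.5, "travel": [0.12, 0.039, 0.6], "dr": [0, 0, -0.0064]},
  {"grip": 0.5, "travel": [0.12, 0.039, 0.8], "dr": [0, 0, -0.0064]},
  {"grip": 0.5, "travel": [0.12, 0.039, 0.9], "dr": [0, 0, -0.0064]},
  {"grip": 0.5, "travel": [0.12, 0.039, 0.9], "dr": [0, 0, -0.0064]},
  {"grip": 0.5, "travel": [0.12, 0.039, 0.9], "dr": [0, 0, -0.0064]},
])

```text
time_s: 9.93
tcp_pos: [0.4286, 0.2528, 0.0601]
orientation: [[-0.992, 0.127, 0.0], [0.127, 0.992, -0.0], [-0.0, -0.0, -1.0]]
wrist_force: [0.7, -0.0, 0.9]
opening: 0.0428
finger_force: 0.0
```

```bash
python3 - <<'E'
from h import *
print(manip.read_state()["tcp_pos"])
goal([.4287,.2526,.021],Ryaw(np.pi-.1264))
E
```

```text
[0.42861643 0.25276094 0.06009806]
travel [-0.0005 -0.0007  0.1955] dr [-0.      0.     -0.0001]
```

Emit:
jog_arm([
  {"grip": 0.5, "travel": [0, 0, 0.1], "dr": [0, 0, 0]},
  {"grip": 0.5, "travel": [0, 0, 0.16], "dr": [0, 0, 0]},
  {"grip": 0.5, "travel": [0, 0, 0.195], "dr": [0, 0, 0]},
  {"grip": 0.5, "travel": [0, 0, 0.195], "dr": [0, 0, 0]},
  {"grip": 1, "travel": [0, 0, 0.195], "dr": [0, 0, 0]},
  {"grip": 1, "travel": [0, 0, 0.195], "dr": [0, 0, 0]},
  {"grip": 1, "travel": [0, 0, 0.195], "dr": [0, 0, 0]},
  {"grip": 1, "travel": [0, 0, 0.195], "dr": [0, 0, 0]},
  {"grip": 1, "travel": [0, 0, 0.195], "dr": [0, 0, 0]},
  {"grip": 1, "travel": [0, 0, 0.195], "dr": [0, 0, 0]},
])

```text
time_s: 10.77
tcp_pos: [0.4289, 0.2542, 0.0217]
orientation: [[-0.992, 0.125, 0.003], [0.125, 0.992, 0.001], [-0.003, 0.001, -1.0]]
wrist_force: [0.0, -1.1, 7.2]
opening: 0.0182
finger_force: 58.7
```

Emit:
jog_arm([
  {"grip": 1, "travel": [0, 0, -0.05], "dr": [0, 0, 0]},
  {"grip": 1, "travel": [0, 0, -0.15], "dr": [0, 0, 0]},
  {"grip": 1, "travel": [0, 0, -0.3], "dr": [0, 0, 0]},
  {"grip": 1, "travel": [0, 0, -0.4], "dr": [0, 0, 0]},
  {"grip": 1, "travel": [0, 0, -0.4], "dr": [0, 0, 0]},
  {"grip": 1, "travel": [0, 0, -0.4], "dr": [0, 0, 0]},
])

```text
time_s: 11.27
tcp_pos: [0.4278, 0.254, 0.1016]
orientation: [[-0.992, 0.125, 0.001], [0.125, 0.992, 0.001], [-0.001, 0.001, -1.0]]
wrist_force: [-0.5, -0.1, -2.1]
opening: 0.0182
finger_force: 58.7
```

```bash
python3 - <<'E'
from h import *
np.set_printoptions(precision=4,suppress=True)
s=manip.read_state(); c=manip.capture("wrist"); np.savez("w5.npz",f=c["frame"],W=pts(c,wristT(c,s)))
print(s["tcp_pos"],s["opening"],s["wrist_force"]); goal([.42,-.1026,.1],Ryaw(np.pi-.025))
E
```

```text
[0.4278 0.254  0.1016] 0.018241245679590293 [-0.4559 -0.0766 -2.0931]
travel [-0.1876 -1.7712  0.0031] dr [-0.0001 -0.0002 -0.0159]
```

Emit:
jog_arm([
  {"grip": 1, "travel": [-0.01, -0.1, 0], "dr": [0, 0, -0.002]},
  {"grip": 1, "travel": [-0.02, -0.22, 0], "dr": [0, 0, -0.004]},
  {"grip": 1, "travel": [-0.03, -0.36, 0], "dr": [0, 0, -0.006]},
  {"grip": 1, "travel": [-0.05, -0.5, 0], "dr": [0, 0, -0.008]},
  {"grip": 1, "travel": [-0.06, -0.64, 0], "dr": [0, 0, -0.01]},
  {"grip": 1, "travel": [-0.08, -0.78, 0], "dr": [0, 0, -0.012]},
  {"grip": 1, "travel": [-0.1, -0.9, 0], "dr": [0, 0, -0.014]},
  {"grip": 1, "travel": [-0.1, -1, 0], "dr": [0, 0, -0.016]},
])

```text
time_s: 11.98
tcp_pos: [0.4215, 0.0512, 0.0993]
orientation: [[-1.0, 0.025, -0.003], [0.025, 1.0, -0.001], [0.003, -0.001, -1.0]]
wrist_force: [1.0, -0.9, -1.2]
opening: 0.0185
finger_force: 58.8
```

```bash
python3 - <<'E'
from h import *
np.set_printoptions(precision=4,suppress=True)
s=manip.read_state(); print(s["tcp_pos"],s["opening"]); goal([.42,-.1026,.1],Ryaw(np.pi-.025))
E
```

```text
[0.4215 0.0512 0.0993] 0.01849662641011397
travel [-0.0114 -0.769  -0.003 ] dr [-0.0001 -0.0005  0.    ]
```

Emit:
jog_arm([
  {"grip": 1, "travel": [0, -0.14, 0], "dr": [0, 0, 0]},
  {"grip": 1, "travel": [0, -0.3, 0], "dr": [0, 0, 0]},
  {"grip": 1, "travel": [0, -0.45, 0.05], "dr": [0, 0, 0]},
  {"grip": 1, "travel": [0, -0.6, 0.1], "dr": [0, 0, 0]},
  {"grip": 1, "travel": [0, -0.7, 0.16], "dr": [0, 0, 0]},
  {"grip": 1, "travel": [0, -0.755, 0.18], "dr": [0, 0, 0]},
  {"grip": 1, "travel": [0, -0.755, 0.18], "dr": [0, 0, 0]},
  {"grip": 1, "travel": [0, -0.755, 0.18], "dr": [0, 0, 0]},
  {"grip": 1, "travel": [0, -0.755, 0.18], "dr": [0, 0, 0]},
])

```text
time_s: 12.73
tcp_pos: [0.4184, -0.0974, 0.0642]
orientation: [[-1.0, 0.025, -0.002], [0.025, 1.0, 0.001], [0.002, 0.001, -1.0]]
wrist_force: [-0.0, 0.3, -2.3]
opening: 0.0181
finger_force: 58.9
```

```bash
python3 - <<'E'
from h import *
np.set_printoptions(precision=4,suppress=True)
s=manip.read_state(); c=manip.capture("wrist"); T=wristT(c,s); W=pts(c,T)
print(s["tcp_pos"],s["orientation"][:,0],s["opening"])
np.savez("w6.npz",f=c["frame"],W=W,T=T)
for r in manip.masks_of(c,"bar")[:2]:
    m=r["mask"]; w=W[m]; w=w[~np.isnan(w[:,0])]; z=np.median(w[:,2]); w=w[abs(w[:,2]-z)<.006]
    A=np.c_[w[:,:2]-w[:,:2].mean(0),np.ones(len(w))]; print("plane",np.linalg.lstsq(A,w[:,2],rcond=None)[0])
    print(r["score"],r["bbox"],cv2.minAreaRect((w[:,:2]*1000).astype(np.float32)),z)
cv2.imwrite("pics/w6.png",cv2.resize(c["frame"][90:390,130:430],(600,600),interpolation=cv2.INTER_CUBIC)[:,:,::-1])
E
```

```text
[ 0.4184 -0.0974  0.0642] [-0.9997  0.0246  0.0017] 0.018094180883199303
plane [-0.0002 -0.0026  0.0622]
0.93 [286.8, 322.4, 48.2, 142.9] ((434.105224609375, -98.24784851074219), (20.210752487182617, 72.5379638671875), 87.841552734375) 0.0623329865444103
```

View pics/w6.png

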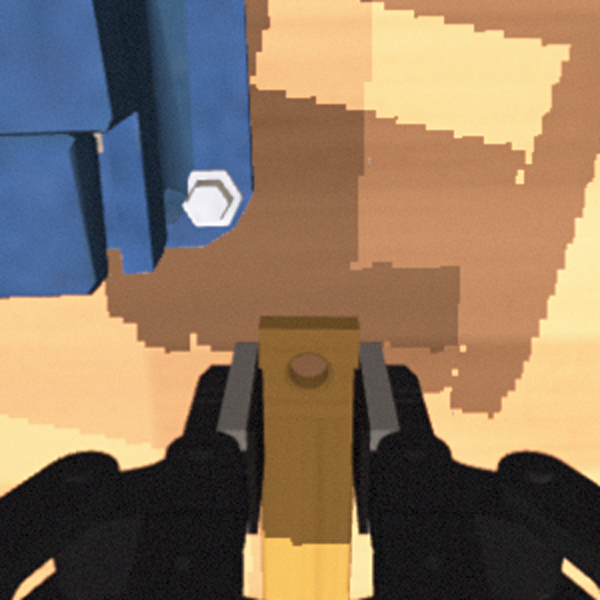

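The bar sits square in the pads (hole at 308,370); the slot is hidden behind the gripper. Line up, then check with the fixed cameras.

Emit:
jog_arm([
  {"grip": 1, "travel": [0, -0.013, 0.001], "dr": [0, 0, 0]},
  {"grip": 1, "travel": [0, -0.026, 0.002], "dr": [0, 0, 0]},
  {"grip": 1, "travel": [-0.06, -0.026, 0.002], "dr": [0, 0, 0]},
  {"grip": 1, "travel": [-0.12, -0.026, 0.002], "dr": [0, 0, 0]},
  {"grip": 1, "travel": [-0.12, -0.026, 0.002], "dr": [0, 0, 0]},
  {"grip": 1, "travel": [-0.12, -0.026, 0.002], "dr": [0, 0, 0]},
  {"grip": 1, "travel": [-0.12, -0.026, 0.002], "dr": [0, 0, 0]},
])

```text
time_s: 13.42
tcp_pos: [0.4418, -0.1036, 0.0642]
orientation: [[-1.0, 0.024, -0.001], [0.024, 1.0, 0.0], [0.001, 0.0, -1.0]]
wrist_force: [-0.2, 0.1, -1.5]
opening: 0.0182
finger_force: 58.9
```

```bash
python3 - <<'E'
from h import *
np.set_printoptions(precision=4,suppress=True)
s=manip.read_state(); print(s["tcp_pos"],s["orientation"][:,0],s["orientation"][:,2],s["wrist_force"])
o=np.zeros((400,800,3),np.uint8)
p=s["tcp_pos"]; d=-s["orientation"][:,0]
for i,n in enumerate(["scene","top"]):
    fs=[manip.capture(n) for _ in range(4)]; c=fs[0]; f=np.mean([x["frame"] for x in fs],0).astype(np.uint8)
    t=proj(c,p+.12*d+[0,0,-.0037]); S=proj(c,[.5757-.006,-.1065,.06]); print(n,"tip",t,"lip front",S)
    x,y=np.round(t).astype(int); q=f[y-25:y+25,x-25:x+25]
    o[:,i*400:(i+1)*400]=cv2.resize(q,(400,400),interpolation=cv2.INTER_CUBIC); print("crop origin",x-25,y-25)
    np.savez(f"x_{n}.npz",f=f,W=pts(c))
cv2.imwrite("pics/x1.png",o[:,:,::-1])
E
```

```text
[ 0.4418 -0.1036  0.0642] [-0.9997  0.0244  0.0014] [-0.0014  0.0002 -1.    ] [-0.2472  0.126  -1.497 ]
scene tip [319.0075 195.9339] lip front [317.4435 194.5029]
crop origin 294 171
top tip [327.241  192.2121] lip front [327.1341 189.7745]
crop origin 302 167
```

View pics/x1.png

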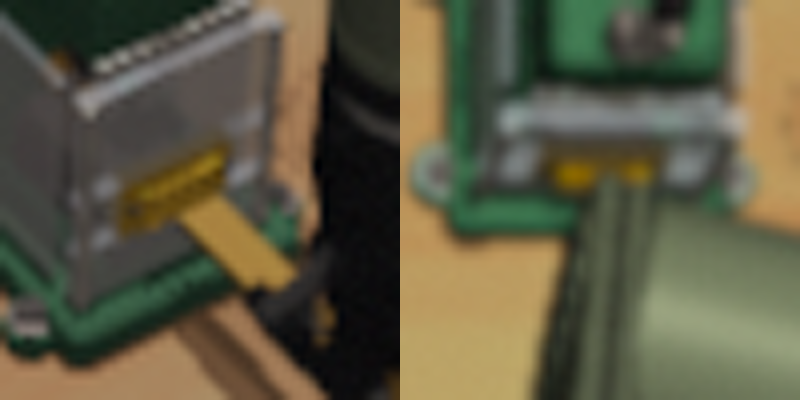

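Left view: the bar tip (195,210) points at the middle of the yellow lips (175,190); right view, the arm covers the bar. Aligned to within the flare, so feed gently and watch the force.

Emit:
jog_arm([
  {"grip": 1, "travel": [-0.02, 0, 0.002], "dr": [0, 0, 0]},
  {"grip": 1, "travel": [-0.035, 0, 0.002], "dr": [0, 0, 0]},
  {"grip": 1, "travel": [-0.05, 0, 0.002], "dr": [0, 0, 0]},
  {"grip": 1, "travel": [-0.065, 0, 0.002], "dr": [0, 0, 0]},
  {"grip": 1, "travel": [-0.075, 0, 0.002], "dr": [0, 0, 0]},
  {"grip": 1, "travel": [-0.075, 0, 0.002], "dr": [0, 0, 0]},
])

```text
time_s: 14.32
tcp_pos: [0.4546, -0.1036, 0.0629]
orientation: [[-1.0, 0.025, -0.008], [0.025, 1.0, 0.001], [0.008, 0.001, -1.0]]
wrist_force: [-6.4, 0.2, -0.3]
opening: 0.0183
finger_force: 59.0
```

Emit:
jog_arm([
  {"grip": 1, "travel": [0.02, 0, -0.005], "dr": [0, 0, 0]},
  {"grip": 1, "travel": [0.02, 0, -0.009], "dr": [0, 0, 0]},
  {"grip": 1, "travel": [0.02, 0, -0.009], "dr": [0, 0, 0]},
  {"grip": 1, "travel": [0.02, 0, -0.009], "dr": [0, 0, 0]},
])

```text
time_s: 14.65
tcp_pos: [0.454, -0.1041, 0.0659]
orientation: [[-1.0, 0.025, 0.001], [0.025, 1.0, -0.0], [-0.001, -0.0, -1.0]]
wrist_force: [-0.6, 0.4, -0.7]
opening: 0.0183
finger_force: 58.9
```

Emit:
jog_arm([
  {"grip": 1, "travel": [-0.015, 0, 0], "dr": [0, 0, 0]},
  {"grip": 1, "travel": [-0.03, 0, 0], "dr": [0, 0, 0]},
  {"grip": 1, "travel": [-0.04, 0, 0], "dr": [0, 0, 0]},
  {"grip": 1, "travel": [-0.04, 0, 0], "dr": [0, 0, 0]},
])

```text
time_s: 14.98
tcp_pos: [0.4628, -0.1042, 0.0658]
orientation: [[-1.0, 0.024, 0.001], [0.024, 1.0, -0.0], [-0.001, -0.0, -1.0]]
wrist_force: [-0.0, 2.0, -1.8]
opening: 0.0184
finger_force: 58.9
```

Emit:
jog_arm([
  {"grip": 1, "travel": [-0.02, 0.003, 0], "dr": [0, 0, 0]},
  {"grip": 1, "travel": [-0.04, 0.004, 0], "dr": [0, 0, 0]},
  {"grip": 1, "travel": [-0.06, 0.004, 0], "dr": [0, 0, 0]},
  {"grip": 1, "travel": [-0.08, 0.004, 0], "dr": [0, 0, 0]},
  {"grip": 1, "travel": [-0.1, 0.004, 0], "dr": [0, 0, 0]},
  {"grip": 1, "travel": [-0.1, 0.004, 0], "dr": [0, 0, 0]},
])

```text
time_s: 15.48
tcp_pos: [0.4832, -0.1042, 0.0658]
orientation: [[-1.0, 0.025, 0.002], [0.025, 1.0, -0.0], [-0.002, -0.0, -1.0]]
wrist_force: [0.0, 1.0, -1.9]
opening: 0.0182
finger_force: 58.9
```

Emit:
jog_arm([
  {"grip": 1, "travel": [-0.03, 0, 0], "dr": [0, 0, 0]},
  {"grip": 1, "travel": [-0.06, 0, 0], "dr": [0, 0, 0]},
  {"grip": 1, "travel": [-0.09, 0, 0], "dr": [0, 0, 0]},
  {"grip": 1, "travel": [-0.12, 0, 0], "dr": [0, 0, 0]},
  {"grip": 1, "travel": [-0.13, 0, 0], "dr": [0, 0, 0]},
  {"grip": 1, "travel": [-0.13, 0, 0], "dr": [0, 0, 0]},
])

```text
time_s: 15.98
tcp_pos: [0.5088, -0.1048, 0.0657]
orientation: [[-1.0, 0.025, 0.001], [0.025, 1.0, -0.0], [-0.001, -0.0, -1.0]]
wrist_force: [-0.1, 0.2, -1.1]
opening: 0.0183
finger_force: 58.9
```

Emit:
jog_arm([
  {"grip": 1, "travel": [-0.01, 0, 0], "dr": [0, 0, 0]},
  {"grip": 1, "travel": [-0.02, 0, 0], "dr": [0, 0, 0]},
  {"grip": 1, "travel": [-0.025, 0, 0], "dr": [0, 0, 0]},
  {"grip": 1, "travel": [-0.025, 0, 0], "dr": [0, 0, 0]},
])

```text
time_s: 16.32
tcp_pos: [0.5118, -0.1047, 0.0654]
orientation: [[-1.0, 0.025, -0.002], [0.025, 1.0, 0.0], [0.002, 0.0, -1.0]]
wrist_force: [-3.4, -0.2, -0.7]
opening: 0.0184
finger_force: 58.9
```

Emit:
jog_arm([
  {"grip": 1, "travel": [-0.01, 0, 0], "dr": [0, 0, 0]},
  {"grip": 1, "travel": [-0.02, 0, 0], "dr": [0, 0, 0]},
  {"grip": 1, "travel": [-0.025, 0, 0], "dr": [0, 0, 0]},
  {"grip": 1, "travel": [-0.025, 0, 0], "dr": [0, 0, 0]},
])

```text
time_s: 16.65
tcp_pos: [0.5165, -0.1048, 0.0653]
orientation: [[-1.0, 0.025, -0.003], [0.025, 1.0, 0.0], [0.003, 0.0, -1.0]]
wrist_force: [-6.4, -0.2, -0.7]
opening: 0.0185
finger_force: 58.9
```

Emit:
jog_arm([
  {"grip": 1, "travel": [-0.007, 0, 0], "dr": [0, 0, 0]},
  {"grip": 1, "travel": [-0.012, 0, 0], "dr": [0, 0, 0]},
  {"grip": 1, "travel": [-0.012, 0, 0], "dr": [0, 0, 0]},
  {"grip": 1, "travel": [-0.012, 0, 0], "dr": [0, 0, 0]},
])

```text
time_s: 16.98
tcp_pos: [0.5169, -0.1046, 0.0648]
orientation: [[-1.0, 0.025, -0.008], [0.025, 1.0, 0.001], [0.008, 0.001, -1.0]]
wrist_force: [-9.4, -0.6, -0.5]
opening: 0.0179
finger_force: 59.0
```

Emit:
jog_arm([
  {"grip": 1, "travel": [-0.006, 0, 0], "dr": [0, 0, 0]},
  {"grip": 1, "travel": [-0.006, 0, 0], "dr": [0, 0, 0]},
  {"grip": 1, "travel": [-0.006, 0, 0], "dr": [0, 0, 0]},
  {"grip": 1, "travel": [-0.006, 0, 0], "dr": [0, 0, 0]},
  {"grip": 1, "travel": [-0.006, 0, 0], "dr": [0, 0, 0]},
  {"grip": 1, "travel": [-0.006, 0, 0], "dr": [0, 0, 0]},
])

```text
time_s: 17.48
tcp_pos: [0.517, -0.1045, 0.0645]
orientation: [[-1.0, 0.025, -0.01], [0.025, 1.0, 0.001], [0.01, 0.001, -1.0]]
wrist_force: [-10.5, -0.7, 0.4]
opening: 0.0185
finger_force: 59.1
```

```bash
python3 - <<'E'
from h import *
s=manip.read_state(); print(s["tcp_pos"],s["wrist_force"])
c=manip.capture("scene"); d=manip.capture("wrist")
o=np.zeros((480,800,3),np.uint8); o[:,:480]=cv2.resize(c["frame"][120:230,255:365],(480,480),interpolation=cv2.INTER_CUBIC)
o[:320,480:]=cv2.resize(d["frame"][180:400,170:390],(320,320)); cv2.imwrite("pics/end.png",o[:,:,::-1])
E
```

```text
[ 0.51704109 -0.10450153  0.0645149 ] [-10.52775532  -0.6765361    0.36245864]
```

View pics/end.png

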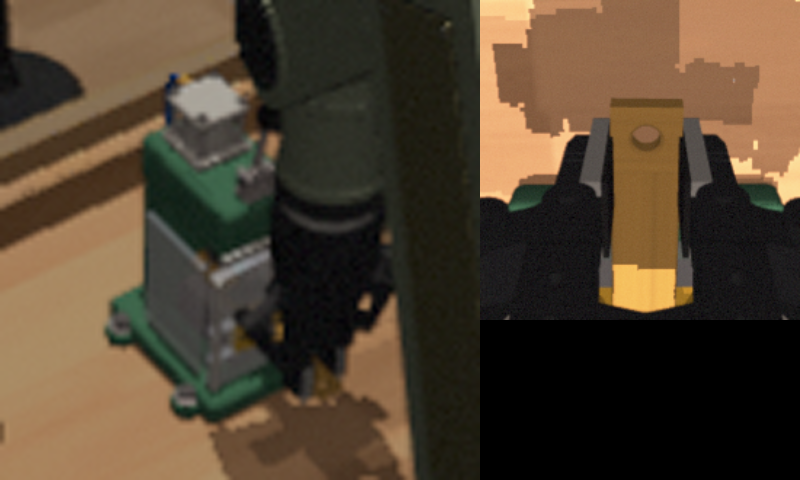

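The lever still stands upright (265,120–160). The bar goes into the lips (right view, 645,290) and is firmly held, with 10.5 N against the hard stop.

```bash
python3 -c "
from station import manip
print(manip.hand_in())"
```

```text
the job is handed in; nothing more can be done
None
```

I handed the job in at about 17.5 s: the lever is upright, and the gripper holds the bar through the slot with about 10.5 N against the back stop (6 N presses it right back); the pot, hammer and slide gauge were never touched.

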